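# Clamp the mended kendama cross-piece

## Robot

A 7-joint arm with a two-finger parallel gripper is mounted at the origin on the work surface. World frame = base frame: x ahead of the robot, y to its left, z up, the work surface at z = 0. Lengths are in m, angles in rad, forces in N, time in s.
With the tool pointing down it reaches from about 0.375 to 0.925 m from the base axis. Payload 3.1 kg.
Tool frame: the origin (TCP) lies at the very end of the fingers, on their centre line; the grasp point (between the pads) lies 19 mm behind it; z points along the fingers, y is the direction in which the jaws open and shut (so a half turn about z gives the same grasp; the last joint's range is limited). The gripper opens to 85 mm and grips with 20 to 120 N. Pads are 22 mm wide; open, the fingers measure 114 mm over their backs; the gripper's body (76 mm by 85 mm) begins 54 mm behind the grasp point. The pads swing forward as they close: fully open they stand 13 mm farther back than shut.
Start: joints at [1.014, 0.383, 0.044, 1.598, -0.018, 1.161, -0.05], TCP at [0.288, -0.583, 0.209] pointing down, gripper open.
Joint ranges: [-2.61, 2.61], [-0.41, 2.15], [-1.48, 1.57], [0, 2.5], [-1.57, 4.71], [0.05, 1.97], [-2.85, 2.85]. Speed limits (rad/s): [2.79, 2.79, 3.14, 3.14, 3.14, 3.14, 3.14].

## Interface

Orientations are given as a unit quaternion [x, y, z, w].
In Python, from cell import telemetry, eyes, ticket gives the robot as it stands.
- The arm moves only by the shell command python3 -m pendant 'ROWS'. ROWS is JSON, a list of rows, each a list of 7 numbers: the turn, a rotation vector about the tool's x, y, z in degrees, then the shift along the tool's x, y, z in cm, then the closure in counts, from 0 (fully open) to 255 (shut). In form: [[ax, ay, az, x, y, z, gripper], ...]. A call has 1 to 5 rows; each row is the pose to reach, as a shift and turn from the pose commanded when the call began, along the tool's axes at that moment; what a row does not reach only later rows make up. A row lasts 1/10 s, in which the tool goes at most 50 mm and 8.59 degrees, less where a joint would pass 70% of its speed; a pose out of reach is approached as far as the arm can. A call with a gripper value outside its range is refused whole. The fingers move at their own pace and stop on an object; the grip force is fixed at half the most. Time passes only in rows, so rows that repeat a pose let the fingers close. It gives the time, the measured TCP pose, the force and the opening at its end, in the units of the state.
- telemetry.sense(): the state, without advancing time (a new reading comes with each control period).
- eyes.grab_frame(name): name is "scene" or "side" or "wrist"; returns (picture, depth): 420x560x3 uint8, red, green, blue; 420x560 float32, m along the optical axis (not along the pixel's ray), 0 where there is no reading.
- eyes.calibration(name): a dict with "mtx" (3x3 intrinsics, pixels), "rvec" (rotation vector, rad) and "tvec" (3), from world to camera coordinates, as OpenCV has them; the wrist camera has in their place "hand_eye" (4x4, takes a point from camera to tool coordinates, whose origin is the TCP and whose axes are the flange's). Camera axes: x right, y down, z forward; pixel columns grow to the right and rows downward; lengths in m; the calibration is good to about 2 mm. A picture is of the moment at which its call begins: read the wrist's pose just before it. calibration takes no time and is no camera call.
- ticket.close_job(): hands the job in, once; it reports no verdict.
The state is a dict: "time": time; "q": joint angles; "dq": joint speeds; "joint_torque": joint torques, N m; "tool_pos": TCP position; "tcp_rot": TCP orientation; "wrist_force": force on the tool from outside, world axes, zero at the start; "torque": the same for the moment, N m; "width": finger opening in m.
Only numpy, scipy, OpenCV 4.12 (cv2) and the standard library are available. Lean on these libraries where they do the work, as an engineer would, in place of code of your own. Each camera call takes 0.05 s, during which the arm holds its last target. There are 200 camera calls.

## Task

The cracked cross-piece of the kendama has just been glued: lift it off its drying block, slide it gently down over the upright handle's spike until it sits on the shoulder, its two cups facing the two clamp jaws, and let go of it. Then pump the bar clamp's trigger lever, without pushing the moving jaw or its bar by hand, until both jaws grip the cups, firmly enough to close the crack but not so hard that the cups crush. Finish while still holding the trigger lever down so that the jaws keep gripping, and leave everything else on the bench where it is.

Things in the scene. Friction and masses are not known exactly. Their poses are not given: they have to be found in the camera images.
- sarado: Kendama cross-piece, pale wood, red cup rims, 35 g. Square waist 26 (x) x 24 (y) x 24 mm high (z) with upright through hole 15 mm in diameter, a cup at each end of x: 64 mm over the rims, cups 34 mm (+x) and 30 mm (-x) in diameter, axis 12 mm above the origin. Origin: centre of the hole at the waist's flat underside; z up. Grasp across y (24 mm). Starts over the drying block's peg.
- stand: Drying block, fixed: base 64 x 64 x 8 mm, post 22 x 20 mm whose top, 35 mm above the bench, carries the cross-piece's waist; a 9 mm peg, 18 mm long, stands up through the cross-piece's hole with 3 mm play all round. Origin: centre of the underside.
- clamp: One-hand bar clamp, black with orange grips, fixed on a wooden board (330 x 90 x 10 mm), jaws up, bar 26 to 44 mm above the bench. Origin on the bench under the fixed pad's face; x along the bar to the moving far jaw, z up. Fixed jaw x -36 to 0 mm, top 148 mm up; handle and trigger lever behind it, x -58 to -176 mm. The kendama handle stands between the jaws at about x = 38 mm.
- pad_fixed: Orange pad of the fixed jaw, 36 wide x 44 high mm. Origin: centre of its face, which looks along the clamp's +x, 126 mm above the bench.
- pad_far: Orange rubber pad of the moving far jaw, 36 wide x 44 high mm. Origin: centre of its face, looking along the clamp's -x, 126 mm above the bench; 84 to 102 mm from the fixed pad's face at the start. Jaw top 148 mm up. The pad yields 1 mm per 8 N. At least 8 N closes the crack (the fixed pad taking over 6 N); over 28 N crushes the thin cups.
- bar: The steel bar and the far jaw and pad it carries, one sliding piece. Same axes as the clamp; its origin is the clamp's, shifted along -x by jaw_travel. The ratchet lets it move only in the closing direction. Push it only by the lever.
- jaw_travel (a joint): How far the bar has been pulled in, 0 to 0.048 m; grows as the jaws close. The pads' gap is 0.102 m minus this; both touch the 64 mm cross-piece at about 0.038 m.
- lever: Orange trigger lever over the clamp's handle, 27 mm wide, 10 mm thick. Origin: its pivot at clamp x = -48 mm, 70 mm above the bench; it runs backwards (clamp -x), sloping up 0.22 rad to its free end. A spring holds it up: about 2 to 4 N down at lever_end works it while the jaw moves freely.
- lever_angle (a joint): Trigger lever, 0 raised to 0.30 rad fully pressed. A stroke of 0.22 to 0.28 rad pulls the jaw in 8 mm (4 mm ratchet teeth; under 0.2 rad it may do nothing). Let it up fully between strokes: it springs back and the ratchet keeps the jaw, but a gripping jaw slackens by up to a tooth. Once the jaws grip, each newton more at lever_end adds 2.7 N between them: 7.5 to 11 N steady at lever_end is right.
- lever_end (a point): Point on the lever's top face, 107 mm behind the pivot, to press straight down on with closed fingers; about 100 mm above the bench when raised, 30 mm lower when fully pressed. The lever goes on 15 mm farther back.
- ken_seat (a point): Centre of the shoulder (22 mm wide) of the kendama's upright wooden handle, on which the cross-piece sits, 114 mm above the bench; above it the handle is 13 mm in diameter for 24 mm, then tapers to the spike's tip. Axes as the clamp's. The handle stands on a shoe that slides along the bar with about 1 N, some 8 mm either way, so that the jaws centre it.
- ken_tip (a point): Tip of the spike of the upright kendama handle, 54 mm above the shoulder.
- tama: Red wooden kendama ball, 60 mm in diameter, unstrung, standing on its flat; leave it alone. Origin: underside.
- rice_bowl: White ceramic rice bowl, 112 mm wide, 55 mm high; leave it alone. Origin: underside.
- pot: Small steel pot with lid, 110 mm wide (157 mm over its two side handles), 94 mm high; leave it alone. Origin: underside.
- glue: White and yellow bottle of wood glue, 38 mm wide, 115 mm high; leave it alone. Origin: underside.
- maraca: Red plastic maraca lying on the bench, head 60 mm in diameter, handle 150 mm; leave it alone. Origin: on the bench under the head's centre.
- dispenser: Push dispenser of plastic balls, blue foot 120 mm wide, clear column, 205 mm high; leave it alone. Origin: underside.
Mind the look-alikes: they are no part of the job. Of the things shaped like the sarado, the wood one is meant.

How it is judged:
On the way:
1. the cross-piece sits on the handle's shoulder, cups towards the jaws, let go, not yet touched by the moving jaw (horizontal distance between sarado and ken_seat below 0.004 m and z of sarado in the frame of ken_seat between -0.003 and 0.003 m and angle between sarado's own z axis and vertical below 0.12 rad and angle between the x axis of sarado and the x axis of clamp, either way round below 0.17 rad and contact force between the fingers and sarado below 0.2 N and contact force between pad_far and sarado below 0.5 N), for 0.2 s.
At the end, for the whole second after the job is handed in: Cross-piece on the shoulder (4 mm sideways, 3 mm in height, 0.12 rad level, cups within 0.17 rad of the clamp's line); far jaw grips it with 8 to 28 N, fixed jaw takes over 6 N; fingers still press the trigger lever with over 3 N and do not touch the cross-piece (horizontal distance between sarado and ken_seat below 0.004 m and z of sarado in the frame of ken_seat between -0.003 and 0.003 m and angle between sarado's own z axis and vertical below 0.12 rad and angle between the x axis of sarado and the x axis of clamp, either way round below 0.17 rad and contact force between pad_far and sarado between 8 and 28 N and contact force between pad_fixed and sarado above 6 N and contact force between the fingers and lever above 3 N and contact force between the fingers and sarado below 0.2 N); the arm keeps its last pose, push and grip.
It fails at once if the cups are crushed: the far jaw presses with more than 28 N (contact force between pad_far and sarado above 28 N).
It fails at once if the robot pushes the moving jaw or its bar by hand (more than 4 N) (contact force between any of the fingers, the arm and bar above 4 N).
It fails at once if the cross-piece is dropped onto the handle (faster than 0.5 m/s at the spike) (horizontal distance between sarado and ken_seat below 0.02 m and linear speed of sarado above 0.5 m/s).
It fails at once if another thing on the bench is moved by more than 20 mm (distance of any of rice_bowl, pot, tama, glue, maraca, dispenser from where it was at the start of the episode above 0.02 m).
It also fails if it takes over 51 s, if anything falls off the work surface, if the arm or the gripper's body presses on something with over 40 N, if the wrist force passes 120 N, or if a joint passes its speed limit or range.

## Working session

There is one attempt and no reset: what is moved stays moved. The work goes in short steps, Python scripts to look and compute and a shell command to move; the robot and the scene stay as the last step left them, time stands still between calls to the robot, and variables do not carry over. Pictures are saved under pics/ and viewed, about 8 in all and at most 12, crops included, and the job is handed in when it is done.

```bash
ls; mkdir -p pics; cat > h.py <<'E'
import numpy as np, cv2
from scipy.spatial.transform import Rotation as R
from cell import telemetry, eyes, ticket
def grab(n,tag):
    s=telemetry.sense(); im,d=eyes.grab_frame(n); c=eyes.calibration(n)
    K=np.array(c["mtx"])
    if n=="wrist":
        T=np.eye(4);T[:3,:3]=R.from_quat(s["tcp_rot"]).as_matrix();T[:3,3]=s["tool_pos"]
        T=T@np.array(c["hand_eye"])
    else:
        A=np.eye(4);A[:3,:3]=cv2.Rodrigues(np.array(c["rvec"],float))[0];A[:3,3]=np.ravel(c["tvec"]);T=np.linalg.inv(A)
    np.savez(f"pics/{tag}.npz",im=im,d=d,K=K,T=T); cv2.imwrite(f"pics/{tag}.png",im[:,:,::-1]); return im,d,K,T
def load(tag):
    z=np.load(f"pics/{tag}.npz");return z["im"],z["d"],z["K"],z["T"]
def cloud(d,K,T):
    v,u=np.mgrid[:d.shape[0],:d.shape[1]]
    p=np.stack([(u-K[0,2])/K[0,0]*d,(v-K[1,2])/K[1,1]*d,d],-1)
    P=p@T[:3,:3].T+T[:3,3];P[d==0]=np.nan;return P
def ray(u,v,z,K,T):
    r=T[:3,:3]@np.array([(u-K[0,2])/K[0,0],(v-K[1,2])/K[1,1],1]);return T[:3,3]+r*(z-T[2,3])/r[2]
def proj(p,K,T):
    q=T[:3,:3].T@(np.array(p)-T[:3,3]);return (K@q/q[2])[:2]
E
python3 - <<'E'
from h import *
a=grab("scene","sc1")[0];b=grab("side","si1")[0]
s=telemetry.sense();print(s["time"],s["tool_pos"],s["tcp_rot"],s["wrist_force"],s["width"])
for n in("sc1","si1"):print(n,load(n)[3][:3,3],load(n)[2][0,0])
E
```

```text
pics
0.1 [ 0.28748873 -0.58196654  0.20760098] [ 9.73788338e-01  2.27452957e-01 -3.28594118e-04 -1.14753546e-03] [ 0.03237765 -0.323938    0.00726644] 0.08509571337352416
sc1 [ 1.0248539  -0.51809746  1.09096533] 409.52320238570036
si1 [-0.01741889 -0.71234572  1.06267838] 429.137825900405
```

View pics/sc1.png

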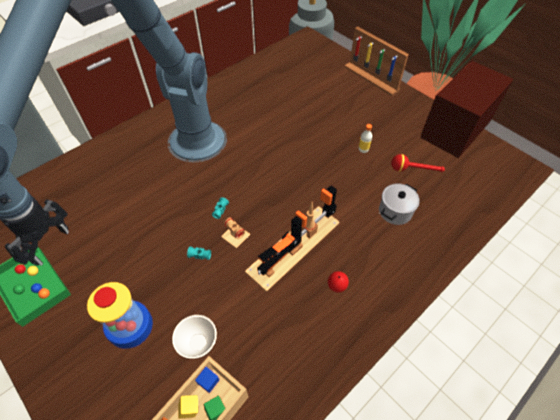

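View pics/si1.png

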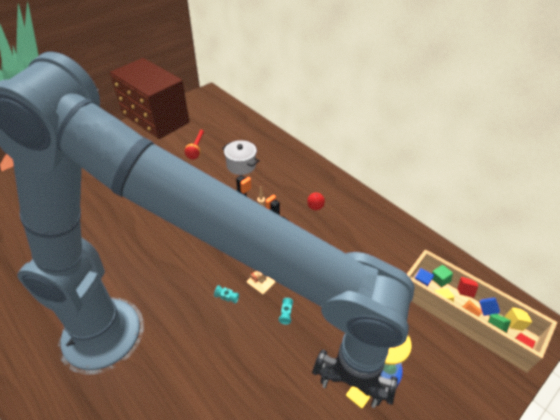

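Candidates for the sarado in the scene view are wood with red rims at (235,228), teal at (220,208) and teal at (200,253). The wood one, over the pale drying block, fits the description. In the side view it is at (258,277). The clamp runs from (265,265) to (330,195), with the handle and spike at about (312,215). I'll confirm this in an enlarged crop and measure.

```bash
python3 - <<'E'
from h import *
im,d,K,T=load("sc1");P=cloud(d,K,T)
c=im[180:295,190:350];cv2.imwrite("pics/c1.png",cv2.resize(c,None,fx=5,fy=5,interpolation=cv2.INTER_CUBIC)[:,:,::-1])
hsv=cv2.cvtColor(im,cv2.COLOR_RGB2HSV)
roi=np.zeros(d.shape,bool);roi[175:295,185:350]=1
x,y,z=P[...,0],P[...,1],P[...,2]
print("bench z",np.nanmedian(z[280:330,240:300]))
H,S,V=[hsv[...,i].astype(int) for i in range(3)]
org=roi&(H>5)&(H<14)&(S>200)&(V>170)
n,l,st,ce=cv2.connectedComponentsWithStats(org.astype(np.uint8))
for i in range(1,n):
    if st[i,4]>8:
        p=P[l==i];print("org",ce[i].round(),st[i,4],np.nanmedian(p,0).round(3),np.nanmin(p,0).round(3),np.nanmax(p,0).round(3))
# board: z ~ 10mm pale
b=roi&(z>0.005)&(z<0.015)&(S<160)&(V>120)
n,l,st,ce=cv2.connectedComponentsWithStats(b.astype(np.uint8))
for i in range(1,n):
    if st[i,4]>40:
        p=P[l==i][:,:2].astype(np.float32);print("pale",ce[i].round(),st[i,4],cv2.minAreaRect(p))
m=roi&(z>0.1);print("tall",m.sum())
for v,u in np.argwhere(m)[::12]:print((u,v),P[v,u].round(3),im[v,u])
E
```

```text
bench z -0.0007001244443871624
org [327. 194.] 40 [0.577 0.082 0.145] [ 0.476  0.078 -0.005] [0.59 0.18 0.15]
org [301. 217.] 39 [ 0.581 -0.029  0.146] [ 0.496 -0.035 -0.002] [0.596 0.056 0.152]
org [288. 240.] 47 [ 0.588 -0.075  0.077] [ 0.564 -0.123  0.067] [ 0.596 -0.061  0.083]
org [275. 248.] 10 [ 0.584 -0.132  0.089] [ 0.537 -0.135  0.01 ] [ 0.592 -0.096  0.093]
pale [317. 213.] 75 ((0.5435365438461304, 0.08568476885557175), (0.024395840242505074, 0.05465097352862358), 33.194087982177734)
pale [292. 255.] 1296 ((0.5796270370483398, -0.05094742774963379), (0.09104716032743454, 0.33168110251426697), 3.0630393028259277)
pale [234. 238.] 175 ((0.42860788106918335, -0.1593671292066574), (0.06223355606198311, 0.06431892514228821), 6.964705467224121)
tall 580
(np.int64(330), np.int64(186)) [0.558 0.112 0.142] [39 28 25]
(np.int64(332), np.int64(188)) [0.567 0.112 0.14 ] [16 17 22]
(np.int64(332), np.int64(189)) [0.57  0.108 0.143] [18 15 21]
(np.int64(329), np.int64(190)) [0.566 0.1   0.14 ] [16 20 18]
(np.int64(325), np.int64(191)) [0.565 0.083 0.15 ] [255 137  55]
(np.int64(321), np
[... 2144 characters left out ...]
p.int64(225)) [ 0.573 -0.057  0.12 ] [20 22 21]
(np.int64(304), np.int64(225)) [ 0.595 -0.03   0.118] [175  74  30]
(np.int64(301), np.int64(226)) [ 0.59  -0.038  0.115] [69 35 22]
(np.int64(298), np.int64(227)) [ 0.591 -0.051  0.124] [11 16 19]
(np.int64(297), np.int64(228)) [ 0.589 -0.053  0.12 ] [10 14 11]
(np.int64(298), np.int64(229)) [ 0.592 -0.051  0.116] [11  9 12]
(np.int64(292), np.int64(231)) [ 0.58  -0.063  0.105] [2 6 7]
(np.int64(263), np.int64(254)) [ 0.579 -0.173  0.101] [16 16 21]
(np.int64(261), np.int64(257)) [ 0.583 -0.183  0.102] [ 8 14 13]
(np.int64(268), np.int64(258)) [ 0.598 -0.171  0.102] [67 29 23]
(np.int64(262), np.int64(261)) [ 0.593 -0.189  0.1  ] [110  62  35]
```

View pics/c1.png

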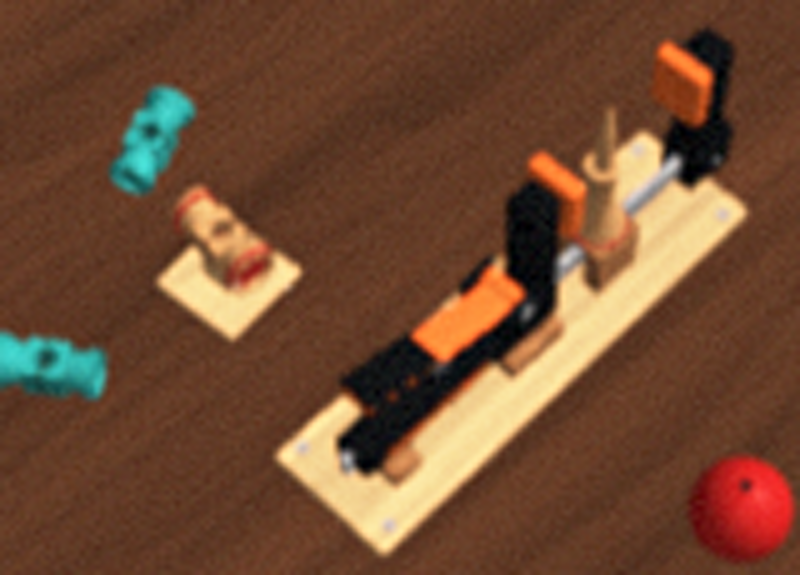

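The crop confirms it: the wood cross-piece with red rims sits over its block at (228,235) in the crop. The others are teal look-alikes. The clamp runs from lower left to upper right, with the spike between the jaws at crop (605,150).

```bash
cat >> h.py <<'E'
def go(p,yaw):
    """print turn/shift in tool axes for tool pointing straight down, tool x at yaw (deg) in world (mod 180)"""
    s=telemetry.sense();r=R.from_quat(s["tcp_rot"]);M=r.as_matrix()
    c=[]
    for k in(0,180):
        t=R.from_euler('z',yaw+k,degrees=True)*R.from_euler('x',180,degrees=True)
        c.append((r.inv()*t).as_rotvec(degrees=True))
    a=min(c,key=np.linalg.norm)
    print("rot",a.round(2),"shift cm",(M.T@(np.array(p)-s["tool_pos"])*100).round(2),"| tcp",np.round(s["tool_pos"],4),"F",np.round(s["wrist_force"],2),"t",round(s["time"],2),"q7",round(s["q"][6],2),"yaw",np.degrees(np.arctan2(M[1,0],M[0,0])).round(1))
E
python3 - <<'E'
from h import *
im,d,K,T=load("sc1");P=cloud(d,K,T);x,y,z=P[...,0],P[...,1],P[...,2]
def at(c,r):return (np.hypot(x-c[0],y-c[1])<r)
m=at((.4286,-.1594),.05)&(z>.04)
p=P[m];print("sarado",m.sum(),p.mean(0).round(3),p.min(0).round(3),p.max(0).round(3),cv2.minAreaRect(p[:,:2].astype(np.float32)))
for n,(u,v) in dict(disp=(110,300),teal1=(220,208),teal2=(200,253),bowl=(195,335)).items():print(n,P[v-3:v+3,u-3:u+3].reshape(-1,3).mean(0).round(3))
go((.43,-.16,.30),5)
E
```

```text
sarado 202 [ 0.429 -0.161  0.055] [ 0.392 -0.178  0.041] [ 0.46  -0.145  0.066] ((0.4260179400444031, -0.16150058805942535), (0.0673292800784111, 0.032830774784088135), 0.26407212018966675)
disp [nan nan nan]
teal1 [ 0.32  -0.136  0.023]
teal2 [ 0.411 -0.282  0.022]
bowl [ 0.598 -0.438  0.006]
rot [-0.13  0.03 21.29] shift cm [ 31.47 -31.54  -9.17] | tcp [ 0.2875 -0.582   0.2076] F [ 0.03 -0.32  0.01] t 0.1 q7 -0.05 yaw 26.3
```

```bash
python3 -m pendant '[[0,0,0,0,0,-9,0],[0,0,0,0,-5,-9,0],[0,0,5,4,-8,-9,0],[0,0,12,8,-12,-9,0],[0,0,20,12,-15,-9,0]]'; python3 -m pendant '[[0,0,3,5,-4,0,0],[0,0,3,10,-8,0,0],[0,0,3,15,-10,0,0],[0,0,3,22,-10,4,0],[0,0,3,22,-10,4,0]]'; python3 - <<'E'
from h import *
go((.43,-.16,.25),2)
E
```

```text
time: 0.6
tool_pos: [0.3219, -0.408, 0.2992]
tcp_rot: [0.999, 0.054, 0.0, 0.0]
wrist_force: [1.4, 0.1, 0.0]
width: 0.0855
time: 1.1
tool_pos: [0.5256, -0.2855, 0.2616]
tcp_rot: [0.999, 0.032, 0.001, 0.001]
wrist_force: [0.2, -1.1, 0.5]
width: 0.0856
rot [ 0.06 -0.1   1.62] shift cm [ -8.75 -13.13   1.13] | tcp [ 0.5256 -0.2855  0.2616] F [ 0.2  -1.12  0.52] t 1.1 q7 -1.12 yaw 3.6
```

```bash
python3 -m pendant '[[0,0,2,-4,-5,0.5,0],[0,0,2,-8.7,-10,1,0],[0,0,2,-8.7,-13.1,1,0],[0,0,2,-8.7,-13.1,1,0],[0,0,2,-8.7,-13.1,1,0]]'; python3 - <<'E'
from h import *
im,d,K,T=grab("wrist","w1");P=cloud(d,K,T);x,y,z=P[...,0],P[...,1],P[...,2]
m=(np.hypot(x-.4286,y+.1594)<.05)&(z>.04)
p=P[m];print("sarado",m.sum(),p.mean(0).round(4),p.min(0).round(3),p.max(0).round(3),cv2.minAreaRect(p[:,:2].astype(np.float32)))
b=(np.hypot(x-.4286,y+.1594)<.06)&(z>.004)&(z<.012);p=P[b];print("base",b.sum(),cv2.minAreaRect(p[:,:2].astype(np.float32)))
print("px",proj((.4286,-.1594,.06),K,T))
go((.428,-.16,.1),0)
E
```

```text
time: 1.6
tool_pos: [0.4279, -0.1594, 0.2508]
tcp_rot: [1.0, 0.016, -0.0, 0.0]
wrist_force: [-0.0, -0.0, 0.6]
width: 0.0853
sarado 21794 [ 0.4393 -0.1596  0.3179] [ 0.395 -0.209  0.04 ] [ 0.459 -0.11   0.361] ((0.42689037322998047, -0.1594887375831604), (0.09958750009536743, 0.06437786668539047), 88.6849136352539)
base 1633 ((0.4269253611564636, -0.15873436629772186), (0.06419064104557037, 0.0640362799167633), 8.271817207336426)
px [285.24988505 179.32314438]
rot [ 0.06 -0.03  1.64] shift cm [-0.08 -0.15 15.14] | tcp [ 0.4287 -0.1614  0.2514] F [ 0.03 -0.86 -0.74] t 1.65 q7 -1.27 yaw 1.6
```

View pics/w1.png

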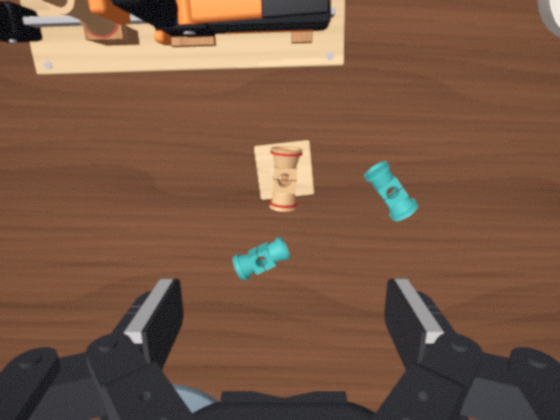

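The wrist view shows the sarado on its block at (285,179), with the larger cup at the top (+x). The teal ones are at (390,192) and (262,258), well clear of the fingers.

```bash
python3 - <<'E'
from h import *
im,d,K,T=load("w1");P=cloud(d,K,T);x,y,z=P[...,0],P[...,1],P[...,2]
m=(np.hypot(x-.4286,y+.1594)<.05)&(z>.035)&(z<.1)
p=P[m];r=cv2.minAreaRect(p[:,:2].astype(np.float32));print("sarado",m.sum(),p.mean(0).round(4),p.min(0).round(4),p.max(0).round(4),r)
c=p[:,:2]-p[:,:2].mean(0);w,V=np.linalg.eigh(c.T@c);print("pca deg",np.degrees(np.arctan2(V[1,1],V[0,1])))
dark=m&(im.sum(2)<200)&(np.hypot(x-.427,y+.16)<.014);print("hole?",dark.sum(),P[dark].mean(0) if dark.any() else 0)
# rim medians
for s in(1,-1):
    q=p[(s*(p[:,0]-.4268)>.022)];print("end",s,len(q),((q.min(0)+q.max(0))/2).round(4))
E
```

```text
sarado 1537 [ 0.4289 -0.1587  0.0563] [ 0.3945 -0.1759  0.0351] [ 0.4594 -0.1427  0.0647] ((0.42690882086753845, -0.15868593752384186), (0.03331444784998894, 0.06437786668539047), 88.6849136352539)
pca deg 178.68785422491655
hole? 0 0
end 1 348 [ 0.4541 -0.1593  0.0499]
end -1 253 [ 0.3996 -0.158   0.052 ]
```

```bash
python3 -m pendant '[[0,0,3,0,-0.2,5,0],[0,0,3,-0.1,-0.2,10,0],[0,0,3,-0.1,-0.2,15,0],[0,0,3,-0.1,-0.2,15,0],[0,0,3,-0.1,-0.2,15,0]]'; python3 - <<'E'
from h import *
im,d,K,T=grab("wrist","w2");P=cloud(d,K,T);x,y,z=P[...,0],P[...,1],P[...,2]
m=(np.hypot(x-.4269,y+.1587)<.04)&(z>.035)&(z<.08)
p=P[m];r=cv2.minAreaRect(p[:,:2].astype(np.float32));print("sarado",m.sum(),p.min(0).round(4),p.max(0).round(4),r)
w=p[abs(p[:,0]-.427)<.01];print("waist",w.min(0),w.max(0))
go((.427,-.1587,.032),-1.3)
E
```

```text
time: 2.15
tool_pos: [0.4279, -0.1606, 0.1014]
tcp_rot: [1.0, -0.013, -0.001, -0.0]
wrist_force: [-0.2, -0.8, 1.0]
width: 0.0853
sarado 4136 [ 0.3941 -0.1764  0.035 ] [ 0.4594 -0.1431  0.0645] ((0.42660078406333923, -0.15913847088813782), (0.033306803554296494, 0.06501509249210358), 88.80883026123047)
waist [ 0.41700037 -0.17151125  0.03510809] [ 0.43698746 -0.14675691  0.06085372]
rot [ 0.05 -0.19 -0.23] shift cm [-0.31 -0.22  7.11] | tcp [ 0.4299 -0.1609  0.1032] F [-0.3  -0.06 -0.33] t 2.2 q7 -1.38 yaw -1.5
```

```bash
python3 -m pendant '[[0,0,0,-0.2,-0.2,3,0],[0,0,0,-0.2,-0.2,6,0],[0,0,0,-0.2,-0.2,7,0],[0,0,0,-0.2,-0.2,7,0],[0,0,0,-0.2,-0.2,7,0]]'; python3 - <<'E'
from h import *
grab("wrist","w3");
go((.4268,-.1589,.032),-1.3)
E
```

```text
time: 2.7
tool_pos: [0.4281, -0.1582, 0.0334]
tcp_rot: [1.0, -0.013, 0.002, 0.001]
wrist_force: [-0.4, 0.6, -0.5]
width: 0.0857
rot [ 0.09 -0.25 -0.15] shift cm [-0.13  0.07  0.14] | tcp [ 0.4281 -0.1582  0.0334] F [1.19 0.33 0.68] t 2.75 q7 -1.43 yaw -1.5
```

View pics/w3.png

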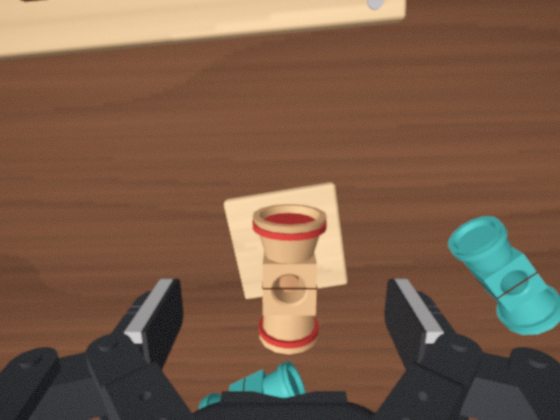

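The sarado's hole is at (289,289), centred between the fingers at about (284). The waist is lined up, so I close.

```bash
python3 -m pendant '[[0,0,0,-0.1,0.05,0.1,0],[0,0,0,-0.1,0.05,0.1,200],[0,0,0,-0.1,0.05,0.1,255],[0,0,0,-0.1,0.05,0.1,255],[0,0,0,-0.1,0.05,0.1,255]]'; python3 -m pendant '[[0,0,0,0,0,0,255],[0,0,0,0,0,0,255],[0,0,0,0,0,0,255],[0,0,0,0,0,0,255],[0,0,0,0,0,0,255]]';  python3 -m pendant '[[0,0,0,0,0,-1,255],[0,0,0,0,0,-2,255],[0,0,0,0,0,-3,255],[0,0,0,0,0,-5,255],[0,0,0,0,0,-8,255]]'; python3 - <<'E'
from h import *
im,d,K,T=grab("wrist","w4");cv2.imwrite("pics/w4c.png",im[180:420,180:400][:,:,::-1])
go((.577,.010,.25),93)
E
```

```text
time: 3.25
tool_pos: [0.4248, -0.1578, 0.0303]
tcp_rot: [1.0, -0.013, 0.0, 0.0]
wrist_force: [0.8, 1.4, 0.1]
width: 0.0281
time: 3.75
tool_pos: [0.425, -0.1578, 0.0306]
tcp_rot: [1.0, -0.013, 0.0, 0.0]
wrist_force: [-0.8, -0.4, 5.1]
width: 0.022
time: 4.25
tool_pos: [0.4231, -0.1571, 0.1102]
tcp_rot: [1.0, -0.012, -0.002, -0.001]
wrist_force: [-0.2, -1.3, 0.0]
width: 0.0221
rot [-0.19 -0.42 85.57] shift cm [ 14.59 -17.2  -13.35] | tcp [ 0.4278 -0.1586  0.1158] F [ 1.1  -0.81  2.79] t 4.3 q7 -1.38 yaw -1.4
```

View pics/w4c.png

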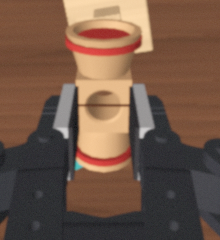

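Lifted. The sarado is held across the waist and is square in the fingers, with its hole at crop (104,104). I go up and turn about −94° so the last joint stays in range.

```bash
python3 -m pendant '[[0,0,-8,0,0,-5,255],[0,0,-16,2,-2,-10,255],[0,0,-24,5,-6,-14,255],[0,0,-32,8,-9,-18,255],[0,0,-40,10,-12,-18.5,255]]'; python3 - <<'E'
from h import *
go((.577,.010,.30),93)
E
```

```text
time: 4.8
tool_pos: [0.5224, -0.0501, 0.2947]
tcp_rot: [0.944, 0.331, 0.002, 0.002]
wrist_force: [1.6, 0.1, -0.3]
width: 0.0218
rot [ 3.800e-01 -2.000e-02 -5.431e+01] shift cm [ 8.02 -1.27 -0.52] | tcp [ 0.5224 -0.0501  0.2947] F [ 1.58  0.07 -0.26] t 4.8 q7 -0.92 yaw 38.7
```

```bash
python3 -m pendant '[[0,0,-8,2,0,-0.5,255],[0,0,-16,4,-0.5,-0.5,255],[0,0,-24,6,-1.3,-0.5,255],[0,0,-32,8,-1.3,-0.5,255],[0,0,-40,8,-1.3,-0.5,255]]';python3 -m pendant '[[0,0,-8,0,0,0,255],[0,0,-14,0,0,0,255],[0,0,-14,0,0,0,255],[0,0,-14,0,0,0,255]]'; python3 - <<'E'
from h import *
im,d,K,T=grab("wrist","w5");grab("scene","sc2");print(proj((.577,.010,.168),K,T),proj((.577,.010,.114),K,T),T[:3,3])
P=cloud(d,K,T);x,y,z=P[...,0],P[...,1],P[...,2]
m=(np.hypot(x-.577,y-.010)<.03)&(z>.1)&(z<.18);p=P[m];print(m.sum())
for a in np.arange(.1,.18,.01):
    q=p[(p[:,2]>a)&(p[:,2]<=a+.01)]
    if len(q)>3:print(a.round(2),len(q),((q.min(0)+q.max(0))/2).round(4),np.ptp(q,0).round(4))
b=(z>.007)&(z<.014);q=P[b];q=q[(abs(q[:,0]-.58)<.07)&(abs(q[:,1])<.25)];print("board",len(q),cv2.minAreaRect(q[:,:2].astype(np.float32)))
go((.577,.010,.30),93)
E
```

```text
time: 5.3
tool_pos: [0.576, 0.0143, 0.2958]
tcp_rot: [0.771, 0.637, 0.001, -0.0]
wrist_force: [-0.8, 0.0, -0.5]
width: 0.0218
time: 5.7
tool_pos: [0.5748, 0.0107, 0.2957]
tcp_rot: [0.692, 0.722, 0.0, 0.0]
wrist_force: [0.2, -0.6, -0.3]
width: 0.0217
[284.12843128 198.05345543] [283.93215997 183.5029417 ] [0.57230856 0.09206981 0.45998919]
410
0.1 15 [0.574  0.0245 0.1049] [0.0132 0.0033 0.0095]
0.11 191 [0.5749 0.0169 0.1157] [0.0203 0.0197 0.0084]
0.12 29 [0.5747 0.0198 0.1251] [0.0117 0.0049 0.0096]
0.13 42 [0.5748 0.0181 0.1351] [0.0114 0.0085 0.0096]
0.14 53 [0.5748 0.0178 0.145 ] [0.0111 0.0079 0.0098]
0.15 44 [0.5749 0.017  0.1548] [0.0073 0.0064 0.0096]
0.16 36 [0.5749 0.0165 0.1638] [0.0053 0.0048 0.007 ]
board 6179 ((0.5765994787216187, -0.008448868989944458), (0.089922696352005, 0.2453649342060089), 3.5105178356170654)
rot [ 0.01  0.01 -0.53] shift cm [-0.07  0.21 -0.45] | tcp [0.5749 0.0107 0.2955] F [ 0.42  0.14 -0.95] t 5.8 q7 -0.14 yaw 92.5
```

View pics/w5.png

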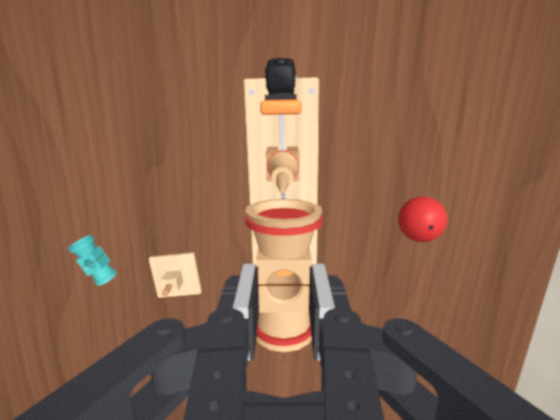

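In the wrist view the held piece's hole is at (285,285), the shoulder and spike at (283,165–195), the far pad at (281,106), and the ball at (422,218) is well clear. Next I measure where the hole is relative to the spike in this same view.

```bash
python3 - <<'E'
from h import *
im,d,K,T=load("w5");P=cloud(d,K,T);z=P[...,2]
r=np.zeros(d.shape,bool);r[200:350,240:328]=1
m=r&(z>.28)&(z<.36)
p=P[m]
t=p[(p[:,2]>.316)&(p[:,2]<.330)];
print("z hist",np.histogram(p[:,2],bins=np.arange(.28,.36,.005)))
g=cv2.cvtColor(im,cv2.COLOR_RGB2HSV)
# red rims
red=r&((g[...,0]<5)|(g[...,0]>174))&(g[...,1]>180)&(z>.28)
n,l,st,ce=cv2.connectedComponentsWithStats(red.astype(np.uint8))
for i in range(1,n):
    if st[i,4]>20:q=P[l==i];print("red",ce[i].round(),st[i,4],((q.min(0)+q.max(0))/2).round(4),q.min(0).round(4),q.max(0).round(4))
w=r.copy();w[:,:262]=0;w[:,310:]=0;w[:250]=0;w[312:]=0
q=P[w&(z>.315)&(z<.335)];print("waist top",len(q),q.min(0).round(4),q.max(0).round(4),np.median(q,0).round(4))
# hole by depth through waist
v,u=np.nonzero(w&(z<.310));print("hole px",u.mean(),v.mean(),len(u),ray(u.mean(),v.mean(),np.median(q[:,2]),K,T))
for rr in(190,193,196,200):print(rr,[P[rr,c].round(3).tolist() for c in(281,284,287)])
E
```

```text
z hist (array([   0,    0,    0,  256,  434,  423,  432,  955, 4858, 1275,  294,
        313,  323,  337,  651]), array([0.28 , 0.285, 0.29 , 0.295, 0.3  , 0.305, 0.31 , 0.315, 0.32 ,
       0.325, 0.33 , 0.335, 0.34 , 0.345, 0.35 , 0.355]))
red [289. 213.] 24 [0.5777 0.0425 0.3084] [0.575  0.0421 0.3038] [0.5804 0.043  0.313 ]
waist top 2513 [ 5.659e-01 -3.000e-04  3.150e-01] [0.5874 0.0313 0.3306] [0.5772 0.0159 0.3229]
hole px 283.36601307189545 277.41503267973854 306 [0.57576103 0.01768594 0.32293316]
190 [[0.574, 0.017, 0.167], [0.577, 0.017, 0.166], [0.583, -0.023, 0.01]]
193 [[0.575, -0.018, 0.045], [0.579, -0.018, 0.047], [0.583, -0.028, 0.009]]
196 [[0.575, -0.022, 0.046], [0.579, -0.022, 0.045], [0.583, -0.032, 0.008]]
200 [[0.573, 0.045, 0.297], [0.575, 0.046, 0.298], [0.576, 0.046, 0.298]]
```

```bash
python3 -m pendant '[[0,0,-0.9,0.15,0,1.5,255],[0,0,-0.9,0.15,0,3,255],[0,0,-0.9,0.15,0,4.5,255],[0,0,-0.9,0.15,0,6,255],[0,0,-0.9,0.15,0,7.5,255]]';python3 -m pendant '[[0,0,0,0,0,1.2,255],[0,0,0,0,0,2.4,255],[0,0,0,0,0,3.5,255],[0,0,0,0,0,4,255],[0,0,0,0,0,4,255]]'; python3 - <<'E'
from h import *
a=grab("scene","sc3");im,d,K,T=grab("wrist","w6")
s=grab("side","si3")
z1=cv2.resize(a[0][170:250,260:350],None,fx=4.4,fy=4.4,interpolation=2);z2=im[150:400,160:420]
h=max(z1.shape[0],z2.shape[0]);o=np.zeros((h,z1.shape[1]+z2.shape[1],3),np.uint8);o[:z1.shape[0],:z1.shape[1]]=z1;o[:z2.shape[0],z1.shape[1]:]=z2
cv2.imwrite("pics/c6.png",o[:,:,::-1]);go((.575,.016,.1105),93.3)
E
```

```text
time: 6.3
tool_pos: [0.5743, 0.0122, 0.2182]
tcp_rot: [0.685, 0.728, -0.0, -0.001]
wrist_force: [0.2, -0.8, -0.6]
width: 0.0217
time: 6.8
tool_pos: [0.5744, 0.0122, 0.1794]
tcp_rot: [0.685, 0.728, -0.0, -0.001]
wrist_force: [-0.5, 0.9, -0.4]
width: 0.0216
rot [ 0.09 -0.    0.17] shift cm [ 0.37 -0.05  7.06] | tcp [0.5756 0.0124 0.1811] F [0.82 0.42 0.13] t 6.95 q7 -0.18 yaw 93.5
```

View pics/c6.png

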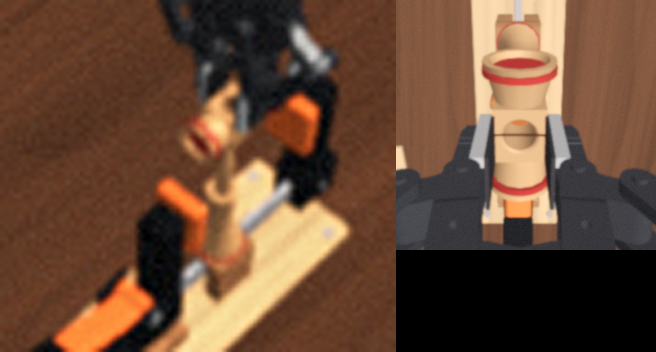

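The scene crop shows the spike rising to just under the waist at (228,165). The alignment looks good, so I descend gently and watch the force.

```bash
python3 -m pendant '[[0,0,0,0.1,0,0.5,255],[0,0,0,0.1,0,1,255],[0,0,0,0.1,0,1.5,255],[0,0,0,0.1,0,2,255],[0,0,0,0.1,0,2,255]]'; python3 - <<'E'
from h import *
import time
go((.575,.016,.1105),93.3)
a=grab("scene","sc4")[0];cv2.imwrite("pics/c7.png",cv2.resize(a[170:250,260:350],None,fx=6,fy=6,interpolation=2)[:,:,::-1])
go((.575,.016,.1105),93.3)
E
```

```text
time: 7.45
tool_pos: [0.574, 0.0131, 0.1591]
tcp_rot: [0.685, 0.728, -0.001, -0.001]
wrist_force: [-0.2, -0.8, 0.3]
width: 0.0216
rot [-0.13 -0.01  0.16] shift cm [0.29 0.13 4.86] | tcp [0.574  0.0131 0.1591] F [-0.15 -0.8   0.27] t 7.45 q7 -0.19 yaw 93.5
rot [-0.08 -0.01  0.17] shift cm [0.28 0.09 4.91] | tcp [0.5743 0.0132 0.1596] F [ 0.95 -0.71 -0.3 ] t 7.5 q7 -0.19 yaw 93.5
```

View pics/c7.png

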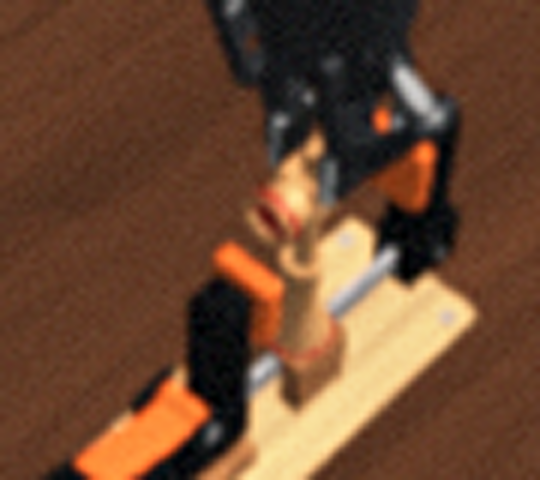

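No contact force yet, and the spike tip has entered the hole (crop (308,235) runs into the waist). I continue.

```bash
python3 -m pendant '[[0,0,0,0,0,0.4,255],[0,0,0,0,0,0.8,255],[0,0,0,0,0,1.2,255],[0,0,0,0,0,1.2,255]]'; python3 -m pendant '[[0,0,0,0,0,0.4,255],[0,0,0,0,0,0.8,255],[0,0,0,0,0,1.2,255],[0,0,0,0,0,1.2,255]]'
```

```text
time: 7.9
tool_pos: [0.5742, 0.0131, 0.1474]
tcp_rot: [0.685, 0.728, -0.001, -0.001]
wrist_force: [-1.0, -0.1, -0.3]
width: 0.022
time: 8.3
tool_pos: [0.5742, 0.0131, 0.1355]
tcp_rot: [0.685, 0.728, -0.001, -0.001]
wrist_force: [-0.2, 0.0, -0.4]
width: 0.0215
```

```bash
python3 - <<'E'
from h import *
for i in range(4):
    grab("wrist","w7");go((.575,.016,.1105),93.3)
E
```

```text
rot [-0.05 -0.01  0.17] shift cm [0.27 0.07 2.53] | tcp [0.5745 0.0132 0.1358] F [0.5  0.45 0.05] t 8.35 q7 -0.21 yaw 93.5
rot [-0.02 -0.01  0.17] shift cm [0.27 0.04 2.56] | tcp [0.5748 0.0133 0.1361] F [-0.24 -0.09  0.01] t 8.4 q7 -0.21 yaw 93.5
rot [ 0.01 -0.01  0.16] shift cm [0.27 0.02 2.59] | tcp [0.575  0.0133 0.1364] F [-0.88 -0.87 -0.17] t 8.45 q7 -0.21 yaw 93.5
rot [ 0.02 -0.    0.17] shift cm [0.27 0.01 2.6 ] | tcp [0.5751 0.0133 0.1365] F [-0.58  0.29 -0.12] t 8.5 q7 -0.21 yaw 93.5
```

```bash
python3 -m pendant '[[0,0,0,0,0,0.3,255],[0,0,0,0,0,0.6,255],[0,0,0,0,0,0.8,255],[0,0,0,0,0,0.8,255]]'; python3 -m pendant '[[0,0,0,0,0,0.3,255],[0,0,0,0,0,0.6,255],[0,0,0,0,0,0.8,255],[0,0,0,0,0,0.8,255]]'; python3 -m pendant '[[0,0,0,0,0,0.2,255],[0,0,0,0,0,0.4,255],[0,0,0,0,0,0.6,255],[0,0,0,0,0,0.6,255]]'
```

```text
time: 8.9
tool_pos: [0.5746, 0.0132, 0.1278]
tcp_rot: [0.685, 0.728, -0.0, -0.0]
wrist_force: [-0.3, -0.8, -0.3]
width: 0.0218
time: 9.3
tool_pos: [0.5747, 0.0132, 0.1198]
tcp_rot: [0.685, 0.728, -0.0, -0.0]
wrist_force: [-1.1, -0.3, -1.1]
width: 0.0216
time: 9.7
tool_pos: [0.5746, 0.0132, 0.1139]
tcp_rot: [0.685, 0.728, -0.0, -0.0]
wrist_force: [-1.1, -0.2, 0.2]
width: 0.0222
```

```bash
for i in 1 2 3; do python3 -m pendant '[[0,0,0,0,0,0.1,255],[0,0,0,0,0,0.15,255],[0,0,0,0,0,0.15,255]]'|grep -E 'pos|force'; done
```

```text
tool_pos: [0.5747, 0.0132, 0.1128]
wrist_force: [-1.7, -0.7, -0.4]
tool_pos: [0.5747, 0.0132, 0.1112]
wrist_force: [-1.5, 0.4, 0.8]
tool_pos: [0.5747, 0.0132, 0.1097]
wrist_force: [-2.5, -0.7, 0.6]
```

```bash
for i in 1 2 ; do python3 -m pendant '[[0,0,0,0,-0.03,0.05,255],[0,0,0,0,-0.03,0.1,255],[0,0,0,0,-0.03,0.1,255]]'|grep -E 'pos|force'; done
```

```text
tool_pos: [0.5747, 0.0132, 0.1096]
wrist_force: [-3.9, -1.0, 5.3]
tool_pos: [0.5748, 0.0132, 0.1096]
wrist_force: [-4.9, -0.5, 9.4]
```

It is seated: the z force rose to 9 N at TCP z 0.1096. I ease off and open.

```bash
python3 -m pendant '[[0,0,0,0,0.03,-0.1,255],[0,0,0,0,0.03,-0.15,255],[0,0,0,0,0.03,-0.15,255]]'; python3 -m pendant '[[0,0,0,0,0,0,150],[0,0,0,0,0,0,60],[0,0,0,0,0,0,0],[0,0,0,0,0,0,0],[0,0,0,0,0,0,0]]';python3 -m pendant '[[0,0,0,0,0,-1,0],[0,0,0,0,0,-2,0],[0,0,0,0,0,-4,0],[0,0,0,0,0,-7,0],[0,0,0,0,0,-10,0]]'; python3 - <<'E'
from h import *
im,d,K,T=grab("wrist","w8");a=grab("scene","sc8")[0]
P=cloud(d,K,T);x,y,z=P[...,0],P[...,1],P[...,2]
m=(np.hypot(x-.575,y-.014)<.045)&(z>.105)&(z<.15);m&=~((np.hypot(x-.575,y-.014)<.009))
p=P[m];print(len(p),cv2.minAreaRect(p[:,:2].astype(np.float32)))
w=p[abs(p[:,1]-.014)<.01];print("waist z",np.median(w[:,2]),w.min(0),w.max(0))
m=(np.hypot(x-.575,y-.014)<.02)&(z>.155)&(z<.18);print("tip",np.median(P[m],0),m.sum())
z1=cv2.resize(a[170:270,250:350],None,fx=4,fy=4,interpolation=2);z2=im[:400,160:420]
o=np.hstack([z1,z2]);cv2.imwrite("pics/c8.png",o[:,:,::-1]);go((.585,-.15,.15),93.3)
E
```

```text
time: 11.5
tool_pos: [0.5747, 0.0132, 0.1096]
tcp_rot: [0.685, 0.728, 0.0, 0.0]
wrist_force: [-3.7, -0.4, 4.2]
width: 0.0219
time: 12.0
tool_pos: [0.5749, 0.0133, 0.1093]
tcp_rot: [0.685, 0.728, 0.0, 0.0]
wrist_force: [0.3, -0.1, -0.4]
width: 0.0854
time: 12.5
tool_pos: [0.5746, 0.0134, 0.2112]
tcp_rot: [0.685, 0.728, 0.0, 0.0]
wrist_force: [0.2, 0.8, 0.7]
width: 0.085
4002 ((0.575126588344574, 0.008732665330171585), (0.03593965992331505, 0.07913216948509216), 3.628605365753174)
waist z 0.13719036680115115 [0.56322597 0.00400501 0.13219152] [0.58786194 0.02390226 0.13896214]
tip [0.57472408 0.01743431 0.16141942] 115
rot [0.68 0.04 0.17] shift cm [-16.41  -0.47   6.6 ] | tcp [0.5789 0.014  0.216 ] F [-0.23 -0.95  0.86] t 12.6 q7 -0.17 yaw 93.5
```

View pics/c8.png

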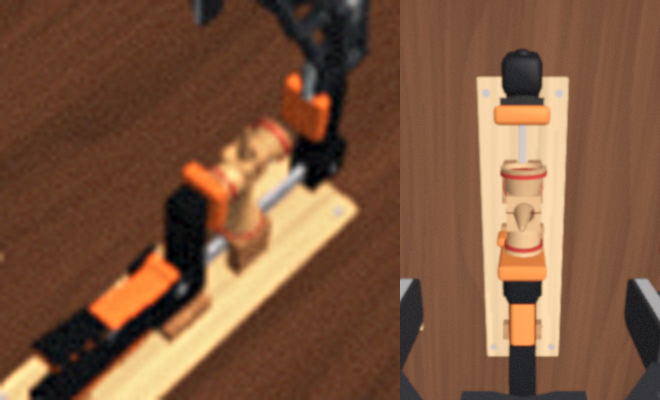

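The cross-piece sits level on the shoulder (waist top z 0.138, line angle 3.6°) and is let go. The far pad at (522,115) is still clear of the cup. I now move back over the lever and close the fingers.

```bash
python3 -m pendant '[[0,0,0,-3,0,0,0],[0,0,0,-7,0,0,255],[0,0,0,-12,0,0,255],[0,0,0,-17,0,0,255],[0,0,0,-19,0,0,255]]';python3 -m pendant '[[0,0,0,0,0,0,255],[0,0,0,0,0,0,255],[0,0,0,0,0,0,255],[0,0,0,0,0,0,255],[0,0,0,0,0,0,255]]'; python3 - <<'E'
from h import *
im,d,K,T=grab("wrist","w9")
P=cloud(d,K,T);x,y,z=P[...,0],P[...,1],P[...,2]
m=(abs(x-.585)<.03)&(y<-.04)&(y>-.22)&(z>.06)&(z<.13)
p=P[m];c=im[m]
for a in np.arange(-.22,-.04,.01):
    k=(p[:,1]>=a)&(p[:,1]<a+.01)
    if k.sum()>5:print(a.round(3),k.sum(),np.median(p[k],0).round(4),p[k][:,0].min().round(4),p[k][:,0].max().round(4),p[k][:,2].max().round(3),np.median(c[k],0))
f=(z>.08)&(z<.148)&(y>-.06)&(y<.0)&(im[...,0]>180)&(im[...,2]<80);print("padfixed top",f.sum(),P[f].min(0),P[f].max(0)) if f.any() else 0
go((.585,-.177,.13),93.4)
cv2.imwrite("pics/c9.png",im[:,:,::-1])
E
```

```text
time: 13.1
tool_pos: [0.5849, -0.1848, 0.2093]
tcp_rot: [0.689, 0.725, -0.002, 0.001]
wrist_force: [-0.1, -0.1, 0.9]
width: 0.0283
time: 13.6
tool_pos: [0.5864, -0.1743, 0.2095]
tcp_rot: [0.684, 0.729, 0.0, -0.0]
wrist_force: [0.3, 0.7, -0.0]
width: 0.0002
-0.19 326 [ 0.5858 -0.1839  0.1021] 0.5732 0.5998 0.104 [51. 50. 53.]
-0.18 424 [ 0.586  -0.175   0.1002] 0.5726 0.5993 0.103 [53. 54. 57.]
-0.17 413 [ 0.5853 -0.1649  0.0979] 0.572 0.5989 0.1 [56. 56. 60.]
-0.16 433 [ 0.5853 -0.155   0.0957] 0.5715 0.5988 0.099 [60. 59. 63.]
-0.15 440 [ 0.5845 -0.145   0.0934] 0.5708 0.5981 0.097 [62. 62. 65.]
-0.14 429 [ 0.5839 -0.1351  0.0907] 0.5706 0.5974 0.094 [113.  78.  68.]
-0.13 388 [ 0.5832 -0.125   0.0867] 0.5711 0.5953 0.09 [255. 174.  97.]
-0.12 388 [ 0.5824 -0.115   0.0845] 0.5705 0.5946 0.087 [255. 174.  97.]
-0.11 391 [ 0.582  -0.1049  0.0824] 0.5699 0.5939 0.085 [255. 174.  97.]
-0.1 397 [ 0.5811 -0.095   0.08  ] 0.5693 0.5932 0.083 [255. 174.  97.]
-0.09 532 [ 0.5796 -0.0844  0.0781] 0.5619 0.5992 0.083 [255. 170.  94.]
-0.08 647 [ 0.5804 -0.0747  0.0768] 0.5604 0.5993 0.083 [226. 135.  70.]
-0.07 751 [ 0.5797 -0.0644  0.078 ] 0.5599 0.5987 0.12 [188. 130.  73.]
-0.06 410 [ 0.5806 -0.0568  0.1159] 0.5652 0.5978 0.13 [23. 23. 25.]
-0.05 58 [ 0.5583 -0.0425  0.0618] 0.555 0.5616 0.064 [216.5 124.   63. ]
padfixed top 5 [ 0.56572888 -0.05252527  0.13766074] [ 0.56587894 -0.05035354  0.13948275]
rot [ 0.01 -0.02  0.21] shift cm [-0.21 -0.14  7.95] | tcp [ 0.5863 -0.1748  0.2095] F [-0.46  0.4   0.45] t 13.65 q7 0.16 yaw 93.6
```

View pics/c9.png

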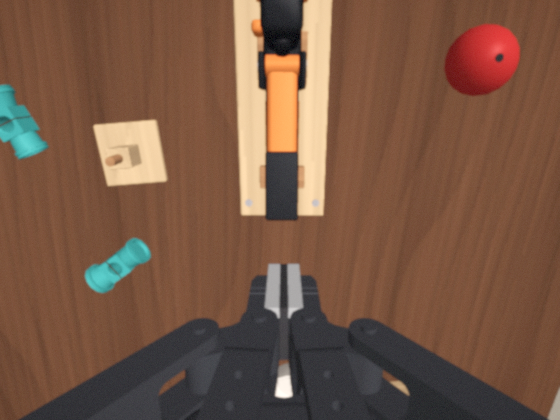

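The lever is centred at (283,150), with its free end at (283,220). Lever_end measures about (0.586, −0.174, 0.100), which matches the stated 100 mm. The TCP is right over it, so I descend and press the first stroke.

```bash
python3 -m pendant '[[0,0,0,0,-0.05,3,255],[0,0,0,0,-0.05,6,255],[0,0,0,0,-0.05,9,255],[0,0,0,0,-0.05,9.5,255],[0,0,0,0,-0.05,10,255]]';python3 -m pendant '[[0,0,0,0,0,0.5,255],[0,0,0,0,0,1,255],[0,0,0,0,0,1.5,255],[0,0,0,0,0,1.5,255]]';python3 -m pendant '[[0,0,0,0,0,0.5,255],[0,0,0,0,0,1,255],[0,0,0,0,0,1.5,255],[0,0,0,0,0,1.8,255],[0,0,0,0,0,1.8,255]]'; python3 - <<'E'
from h import *
grab("scene","s10")
go((.586,-.174,.0735),93.5)
E
```

```text
time: 14.15
tool_pos: [0.5855, -0.176, 0.109]
tcp_rot: [0.685, 0.728, -0.0, -0.0]
wrist_force: [-0.3, 0.0, 0.8]
width: -0.0004
time: 14.55
tool_pos: [0.5854, -0.1765, 0.0941]
tcp_rot: [0.685, 0.728, -0.0, -0.0]
wrist_force: [-1.4, 0.1, 0.7]
width: -0.0
time: 15.05
tool_pos: [0.5856, -0.177, 0.0761]
tcp_rot: [0.686, 0.728, -0.0, 0.0]
wrist_force: [-0.5, -1.2, 1.0]
width: 0.0002
rot [-0.    0.02 -0.05] shift cm [0.28 0.06 0.28] | tcp [ 0.5856 -0.1769  0.0763] F [-0.17 -1.05  1.96] t 15.1 q7 0.1 yaw 93.4
```

```bash
python3 -m pendant '[[0,0,0,0,0,0.25,255],[0,0,0,0,0,0.25,255]]'; python3 - <<'E'
from h import *
im,d,K,T=grab("scene","s11")
def pad(tag):
    im,d,K,T=load(tag);P=cloud(d,K,T);g=cv2.cvtColor(im,cv2.COLOR_RGB2HSV)
    m=np.zeros(d.shape,bool);m[170:215,308:345]=1
    m&=(g[...,0]>5)&(g[...,0]<14)&(g[...,1]>190)&(g[...,2]>100)&(P[...,2]>.11)
    v,u=np.nonzero(m);print(tag,m.sum(),u.mean().round(2),v.mean().round(2),np.median(P[m],0).round(4))
for t in("sc1","sc8","s10","s11"):pad(t)
go((.586,-.174,.106),93.5)
E
```

```text
time: 15.3
tool_pos: [0.5859, -0.1768, 0.0739]
tcp_rot: [0.685, 0.728, 0.0, 0.0]
wrist_force: [0.1, -0.6, 2.0]
width: -0.0002
sc1 131 326.05 195.95 [0.5728 0.079  0.1382]
sc8 106 326.01 196.94 [0.5757 0.0784 0.1333]
s10 128 326.11 195.95 [0.5729 0.0793 0.1376]
s11 132 326.14 196.09 [0.5732 0.0792 0.1379]
rot [ 0.04  0.03 -0.05] shift cm [ 0.28  0.03 -3.2 ] | tcp [ 0.5859 -0.1768  0.074 ] F [ 0.17 -0.41  2.33] t 15.35 q7 0.1 yaw 93.5
```

```bash
python3 - <<'E'
from h import *
for t in("sc8","s11"):
    im,d,K,T=load(t);P=cloud(d,K,T);x,y,z=P[...,0],P[...,1],P[...,2]
    for a in np.arange(-.19,-.06,.015):
        k=(abs(x-.584)<.016)&(y>=a)&(y<a+.015)&(z>.055);k[:,:240]=0
        if k.sum():print(t,a.round(3),k.sum(),np.median(P[k],0).round(4))
a=load("s11")[0];cv2.imwrite("pics/c11.png",cv2.resize(a[170:300,230:350],None,fx=5,fy=5,interpolation=2)[:,:,::-1])
E
```

```text
sc8 -0.19 52 [ 0.5867 -0.1838  0.1009]
sc8 -0.175 46 [ 0.5868 -0.1672  0.0982]
sc8 -0.16 43 [ 0.5852 -0.1526  0.0957]
sc8 -0.145 39 [ 0.5864 -0.1381  0.091 ]
sc8 -0.13 37 [ 0.5862 -0.1221  0.0865]
sc8 -0.115 33 [ 0.5822 -0.1061  0.0824]
sc8 -0.1 40 [ 0.585  -0.0913  0.0788]
sc8 -0.085 61 [ 0.5881 -0.0765  0.0755]
sc8 -0.07 112 [ 0.5831 -0.0597  0.0979]
s11 -0.19 239 [ 0.5833 -0.1843  0.4557]
s11 -0.175 140 [ 0.5812 -0.1685  0.4631]
s11 -0.16 146 [ 0.5839 -0.151   0.4672]
s11 -0.145 68 [ 0.5839 -0.1403  0.4695]
s11 -0.13 14 [ 0.5821 -0.1181  0.0826]
s11 -0.115 36 [ 0.5839 -0.107   0.0807]
s11 -0.1 39 [ 0.5848 -0.0921  0.0778]
s11 -0.085 61 [ 0.5881 -0.0772  0.0755]
s11 -0.07 118 [ 0.5831 -0.0602  0.0975]
```

View pics/c11.png

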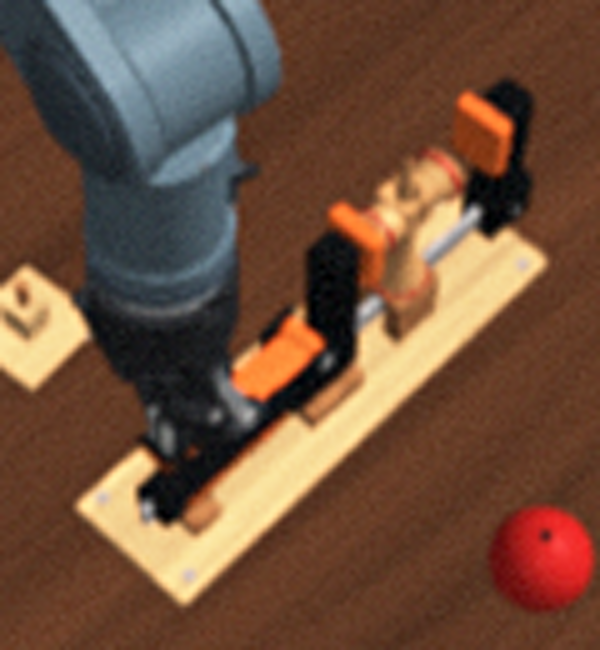

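The crop shows the fingers at the lever's rear, but the lever's orange part looks nearly unchanged. That was the last allowed picture, so I check the lever profile from the wrist camera's depth instead.

```bash
cat >> h.py <<'E'
def lever(tag):
    im,d,K,T=grab("wrist",tag);P=cloud(d,K,T);x,y,z=P[...,0],P[...,1],P[...,2]
    for a in np.arange(-.23,-.07,.01):
        k=(abs(x-.584)<.01)&(y>=a)&(y<a+.01)&(z>.012)&(z<.13)
        if k.sum()>5:
            vv,uu=np.nonzero(k);print(a.round(3),k.sum(),np.median(P[k],0).round(4),"z",np.percentile(z[k],[5,95]).round(3),"rows",vv.min(),vv.max(),np.median(im[k],0))
E
python3 - <<'E'
from h import *
lever("w12"); go((.586,-.174,.106),93.5)
E
```

```text
-0.18 78 [ 0.5766 -0.1714  0.0934] z [0.092 0.094] rows 267 275 [40. 41. 45.]
-0.17 2583 [ 0.5838 -0.1643  0.1103] z [0.092 0.128] rows 246 309 [65. 64. 68.]
-0.16 976 [ 0.584  -0.155   0.0909] z [0.09  0.092] rows 224 250 [43. 43. 47.]
-0.15 1006 [ 0.5839 -0.1449  0.0892] z [0.088 0.09 ] rows 202 227 [45. 46. 50.]
-0.14 1059 [ 0.584  -0.1351  0.0862] z [0.084 0.089] rows 178 204 [184. 101.  57.]
-0.13 1040 [ 0.584  -0.125   0.0838] z [0.082 0.085] rows 155 180 [255. 169.  93.]
-0.12 1056 [ 0.5839 -0.1149  0.0821] z [0.08  0.083] rows 132 157 [255. 170.  94.]
-0.11 1080 [ 0.5838 -0.105   0.0804] z [0.079 0.082] rows 108 133 [255. 171.  94.]
-0.1 1077 [ 0.5835 -0.095   0.0788] z [0.077 0.08 ] rows 83 109 [255. 171.  95.]
-0.09 1070 [ 0.5832 -0.085   0.077 ] z [0.075 0.078] rows 58 85 [255. 171.  95.]
-0.08 1246 [ 0.5839 -0.0746  0.076 ] z [0.073 0.078] rows 32 64 [239. 144.  75.]
rot [ 0.03  0.02 -0.05] shift cm [ 0.27  0.04 -3.19] | tcp [ 0.5858 -0.1767  0.0741] F [ 1.23 -1.05  1.89] t 15.4 q7 0.1 yaw 93.5
```

```bash
python3 - <<'E'
from h import *
for t,zt in(("w9",.2095),("w12",.0741)):
    im,d,K,T=load(t);P=cloud(d,K,T);M=np.linalg.inv(T)
    r=P[258:330,262:305].reshape(-1,3);im2=im[258:330,262:305].reshape(-1,3)
    dz=r[:,2]-zt;k=(dz>-.03)&(dz<.1)
    q=r[k];print(t,k.sum(),"dz pct",np.percentile(q[:,2]-zt,[0,1,5,20,50]).round(4))
    for row in range(258,300,4):print(row,P[row,284].round(4),im[row,284],P[row,275].round(4),im[row,275])
E
```

```text
w9 2697 dz pct [0.0244 0.0262 0.0291 0.0376 0.0523]
258 [ 0.595  -0.2712 -0.0019] [137  92  64] [ 0.5845 -0.2717 -0.0017] [135  91  64]
262 [ 0.5953 -0.2761 -0.0014] [137  94  66] [ 0.5848 -0.2768 -0.0014] [136  97  77]
266 [ 0.5871 -0.1616  0.2374] [51 48 51] [ 0.5832 -0.1616  0.2377] [172 170 169]
270 [ 0.5871 -0.1618  0.2407] [50 46 48] [ 0.5833 -0.1616  0.2414] [174 171 170]
274 [ 0.5871 -0.1617  0.2444] [50 48 50] [ 0.5834 -0.1614  0.2454] [174 170 170]
278 [ 0.587  -0.1616  0.2479] [53 50 50] [ 0.5834 -0.1618  0.2479] [174 172 172]
282 [ 0.587  -0.1613  0.2517] [48 47 50] [ 0.5835 -0.1618  0.2512] [173 170 171]
286 [ 0.587  -0.1619  0.2537] [52 52 55] [ 0.5836 -0.1616  0.2546] [171 170 169]
290 [ 0.587  -0.1619  0.2567] [54 52 53] [ 0.5836 -0.1619  0.257 ] [172 170 169]
294 [ 0.587  -0.1617  0.2599] [49 49 51] [ 0.5837 -0.1618  0.26  ] [172 171 171]
298 [ 0.587 -0.162  0.262] [48 49 50] [ 0.5837 -0.1618  0.2628] [172 170 170]
w12 3085 dz pct [0.0167 0.0179 0.0186 0.0312 0.0489]
258 [ 0.5867 -0.1647  0.0926] [47 47 48] [ 0.5826 -0.1654  0.0915] [40 40 45]
262 [ 0.5868 -0.1669  0.0922] [40 40 40] [ 0.5827 -0.167   0.0925] [59 61 63]
266 [ 0.5866 -0.1641  0.1017] [51 45 48] [ 0.5827 -0.1642  0.1019] [169 168 168]
270 [ 0.5866 -0.1641  0.1055] [54 50 53] [ 0.5828 -0.1645  0.1052] [171 168 167]
274 [ 0.5866 -0.1643  0.1086] [49 49 47] [ 0.5829 -0.1645  0.1087] [170 166 166]
278 [ 0.5865 -0.1638  0.1129] [48 43 45] [ 0.583  -0.1639  0.113 ] [168 167 166]
282 [ 0.5865 -0.164   0.1157] [54 52 54] [ 0.583  -0.1645  0.1152] [169 167 167]
286 [ 0.5865 -0.1634  0.1199] [51 49 52] [ 0.5831 -0.1643  0.1186] [168 166 167]
290 [ 0.5865 -0.164   0.1217] [51 49 51] [ 0.5832 -0.1643  0.1215] [168 165 167]
294 [ 0.5865 -0.1642  0.1243] [51 49 50] [ 0.5832 -0.1645  0.1241] [169 167 166]
298 [ 0.5865 -0.1646  0.1263] [48 44 47] [ 0.5833 -0.1642  0.1272] [169 167 168]
```

The fingers' visible ends sit about 20–25 mm behind the reported TCP, so the lever has gone down only about 6 mm. I press on with 2 cm more and watch the lever profile.

```bash
python3 -m pendant '[[0,0,0,0,0,0.5,255],[0,0,0,0,0,1,255],[0,0,0,0,0,1.5,255],[0,0,0,0,0,2,255],[0,0,0,0,0,2,255]]'; cat >> h.py <<'E'
def lev(tag):
    im,d,K,T=grab("wrist",tag);P=cloud(d,K,T);x,y,z=P[...,0],P[...,1],P[...,2]
    k=(abs(x-.584)<.01)&(y>-.155)&(y<-.085)&(z>.05)&(z<.12)
    c=np.polyfit(y[k],z[k],1);print("lever slope",-c[0].round(3),"z@-.174",np.polyval(c,-.174).round(4),"press angle~",(.226+c[0]).round(3))
    g=cv2.cvtColor(im,cv2.COLOR_RGB2HSV)
def pad(tag):
    im,d,K,T=grab("scene",tag);P=cloud(d,K,T);g=cv2.cvtColor(im,cv2.COLOR_RGB2HSV)
    m=np.zeros(d.shape,bool);m[170:225,295:345]=1
    m&=(g[...,0]>5)&(g[...,0]<14)&(g[...,1]>190)&(g[...,2]>100)&(P[...,2]>.11)&(P[...,1]>.04)
    v,u=np.nonzero(m);print(tag,m.sum(),"pad px",u.mean().round(2),v.mean().round(2),np.median(P[m],0).round(4))
E
python3 - <<'E'
from h import *
lev("w13");pad("s13");go((.586,-.174,.085),93.5)
E
```

```text
time: 15.9
tool_pos: [0.5857, -0.1768, 0.0532]
tcp_rot: [0.686, 0.728, 0.0, 0.0]
wrist_force: [0.2, -2.9, 3.3]
width: -0.0001
lever slope 0.017 z@-.174 0.0748 press angle~ 0.209
s13 132 pad px 324.58 197.58 [0.5742 0.0721 0.1361]
rot [-0.01 -0.04 -0.04] shift cm [ 0.22  0.05 -3.15] | tcp [ 0.5856 -0.1762  0.0535] F [ 0.59 -2.17  2.72] t 16.0 q7 0.09 yaw 93.5
```

```bash
python3 -m pendant '[[0,0,0,0,0,0.3,255],[0,0,0,0,0,0.3,255]]';python3 -m pendant '[[0,0,0,0,0,-1,255],[0,0,0,0,0,-2,255],[0,0,0,0.2,0,-3.4,255],[0,0,0,0.2,0,-3.6,255],[0,0,0,0.2,0,-3.6,255]]'; python3 - <<'E'
from h import *
lev("w14");pad("s14");go((.586,-.175,.0505),93.5)
E
```

```text
time: 16.2
tool_pos: [0.5855, -0.1762, 0.0506]
tcp_rot: [0.685, 0.728, 0.0, -0.0]
wrist_force: [0.4, -2.7, 4.3]
width: -0.0
time: 16.7
tool_pos: [0.5861, -0.1741, 0.0879]
tcp_rot: [0.685, 0.728, 0.0, 0.001]
wrist_force: [1.0, -0.0, -0.4]
width: -0.0001
lever slope 0.263 z@-.174 0.1006 press angle~ -0.037
s14 133 pad px 324.41 197.59 [0.5743 0.0716 0.1374]
rot [-0.04 -0.01 -0.04] shift cm [-0.06  0.1   3.61] | tcp [ 0.585  -0.1745  0.0866] F [-0.66  0.63 -0.69] t 16.8 q7 0.1 yaw 93.5
```

Stroke 1 worked: the pad moved about 8 mm and stayed there. Stroke 2.

```bash
python3 -m pendant '[[0,0,0,0,0,1,255],[0,0,0,0,0,2,255],[0,0,0,0,0,3,255],[0,0,0,0,0,3.6,255],[0,0,0,0,0,3.6,255]]';python3 -m pendant '[[0,0,0,0,0,-1.5,255],[0,0,0,0,0,-3,255],[0,0,0,0,0,-3.6,255],[0,0,0,0,0,-3.6,255]]'; python3 - <<'E'
from h import *
lev("w15");pad("s15");go((.586,-.175,.0505),93.5)
E
```

```text
time: 17.3
tool_pos: [0.585, -0.1752, 0.0496]
tcp_rot: [0.686, 0.728, -0.0, -0.0]
wrist_force: [0.4, -2.6, 3.1]
width: -0.0003
time: 17.7
tool_pos: [0.5868, -0.1739, 0.0889]
tcp_rot: [0.685, 0.728, 0.001, 0.001]
wrist_force: [-0.0, 0.5, 0.1]
width: -0.0003
lever slope 0.263 z@-.174 0.1006 press angle~ -0.037
s15 113 pad px 322.93 198.51 [0.5756 0.0638 0.1414]
rot [ 0.01  0.   -0.02] shift cm [-0.08  0.06  3.66] | tcp [ 0.5853 -0.1742  0.0871] F [0.08 0.48 0.55] t 17.8 q7 0.1 yaw 93.5
```

```bash
python3 -m pendant '[[0,0,0,0,0,1,255],[0,0,0,0,0,2,255],[0,0,0,0,0,3,255],[0,0,0,0,0,3.6,255],[0,0,0,0,0,3.6,255]]';python3 -m pendant '[[0,0,0,0,0,-1.5,255],[0,0,0,0,0,-3,255],[0,0,0,0,0,-3.6,255],[0,0,0,0,0,-3.6,255]]'; python3 - <<'E'
from h import *
lev("w16");pad("s16");go((.586,-.175,.0505),93.5)
E
```

```text
time: 18.3
tool_pos: [0.585, -0.1752, 0.0496]
tcp_rot: [0.686, 0.728, -0.0, -0.0]
wrist_force: [0.4, -3.1, 3.1]
width: -0.0001
time: 18.7
tool_pos: [0.5867, -0.1739, 0.0889]
tcp_rot: [0.685, 0.728, 0.001, 0.001]
wrist_force: [0.2, 0.4, 0.5]
width: 0.0004
lever slope 0.263 z@-.174 0.1006 press angle~ -0.037
s16 89 pad px 321.74 199.63 [0.5778 0.0571 0.1446]
rot [ 0.01  0.   -0.02] shift cm [-0.08  0.07  3.66] | tcp [ 0.5853 -0.1742  0.0871] F [-0.12  0.23 -1.28] t 18.8 q7 0.1 yaw 93.5
```

```bash
python3 -m pendant '[[0,0,0,0,0,1,255],[0,0,0,0,0,1.6,255],[0,0,0,0,0,2,255]]'|grep -E 'force|pos';for i in 1 2 3; do python3 -m pendant '[[0,0,0,0,0,0.25,255],[0,0,0,0,0,0.5,255]]'|grep -E 'force|pos'; done; python3 -m pendant '[[0,0,0,0,0,0.1,255],[0,0,0,0,0,0.1,255]]'|grep -E 'force|pos'; python3 - <<'E'
from h import *
lev("w17");pad("s17");go((.586,-.175,.087),93.5)
E
```

```text
tool_pos: [0.5856, -0.176, 0.0663]
wrist_force: [-0.1, -2.8, 4.3]
tool_pos: [0.5857, -0.176, 0.062]
wrist_force: [0.2, -2.8, 4.0]
tool_pos: [0.5856, -0.1751, 0.0569]
wrist_force: [1.4, -4.0, 5.1]
tool_pos: [0.5857, -0.1752, 0.052]
wrist_force: [-1.0, -3.8, 6.3]
tool_pos: [0.5856, -0.1753, 0.0509]
wrist_force: [1.1, -4.3, 4.2]
lever slope -0.006 z@-.174 0.0724 press angle~ 0.232
s17 75 pad px 320.31 200.65 [0.5781 0.0516 0.1445]
rot [ 0.03  0.05 -0.06] shift cm [ 0.02  0.04 -3.6 ] | tcp [ 0.5856 -0.1753  0.051 ] F [-0.19 -4.28  5.22] t 20.0 q7 0.08 yaw 93.4
```

```bash
python3 -m pendant '[[0,0,0,0,0,-1.5,255],[0,0,0,0,0,-3,255],[0,0,0,0,0,-3.6,255],[0,0,0,0,0,-3.6,255]]'; python3 - <<'E'
from h import *
lev("w18");pad("s18")
E
python3 -m pendant '[[0,0,0,0,0,0.8,255],[0,0,0,0,0,1.2,255],[0,0,0,0,0,1.4,255]]'|grep -E 'force|pos';for i in 1 2; do python3 -m pendant '[[0,0,0,0,0,0.1,255],[0,0,0,0,0,0.2,255],[0,0,0,0,0,0.2,255]]'|grep -E 'force|pos'; done
```

```text
time: 20.4
tool_pos: [0.5865, -0.1734, 0.0884]
tcp_rot: [0.685, 0.729, 0.001, 0.001]
wrist_force: [-0.0, 0.1, -0.0]
width: 0.0002
lever slope 0.263 z@-.174 0.1006 press angle~ -0.037
s18 73 pad px 320.25 200.68 [0.5792 0.0519 0.1445]
tool_pos: [0.5854, -0.1752, 0.0724]
wrist_force: [-0.4, -1.1, 5.5]
tool_pos: [0.5854, -0.1754, 0.0709]
wrist_force: [-0.1, -2.8, 3.9]
tool_pos: [0.5856, -0.175, 0.069]
wrist_force: [-0.7, -2.4, 4.0]
```

```bash
for i in 1 2 3; do python3 -m pendant '[[0,0,0,0,0,0.1,255],[0,0,0,0,0,0.2,255],[0,0,0,0,0,0.2,255]]'|grep -E 'force|pos'; done; python3 - <<'E'
from h import *
f=[]
for i in range(4):
    grab("wrist","t");f.append(telemetry.sense()["wrist_force"])
print(np.mean(f,0))
E
```

```text
tool_pos: [0.5857, -0.1746, 0.0668]
wrist_force: [0.6, -3.9, 3.9]
tool_pos: [0.5857, -0.1745, 0.0648]
wrist_force: [-0.1, -3.6, 5.3]
tool_pos: [0.5856, -0.1745, 0.0628]
wrist_force: [0.1, -2.8, 3.9]
[-0.10526269 -3.70736195  4.59466275]
```

```bash
for i in 1 2; do python3 -m pendant '[[0,0,0,0,0,0.1,255],[0,0,0,0,0,0.2,255],[0,0,0,0,0,0.2,255]]'|grep -E 'force|pos'; done; python3 - <<'E'
from h import *
f=[]
for i in range(4):
    grab("wrist","t");f.append(telemetry.sense()["wrist_force"])
print(np.mean(f,0))
E
```

```text
tool_pos: [0.5857, -0.1746, 0.061]
wrist_force: [-0.7, -2.8, 6.6]
tool_pos: [0.5857, -0.1748, 0.0592]
wrist_force: [-0.5, -3.5, 7.4]
[-0.13976214 -3.80719402  6.44076923]
```

```bash
for i in 1 2; do python3 -m pendant '[[0,0,0,0,0,0.1,255],[0,0,0,0,0,0.15,255],[0,0,0,0,0,0.15,255]]'|grep -E 'force|pos'; done; python3 - <<'E'
from h import *
f=[]
for i in range(4):
    grab("wrist","t");f.append(telemetry.sense()["wrist_force"])
print(np.mean(f,0));lev("w20");pad("s20")
E
```

```text
tool_pos: [0.5857, -0.1749, 0.0578]
wrist_force: [-0.2, -3.4, 6.1]
tool_pos: [0.5857, -0.175, 0.0567]
wrist_force: [-1.4, -3.2, 8.1]
[-0.81931478 -3.35502696  8.38759693]
lever slope 0.052 z@-.174 0.0784 press angle~ 0.174
s20 76 pad px 319.47 201.57 [0.5774 0.0472 0.1444]
```

The jaws grip: force rises with depth and the lever is at about 0.21 rad, clear of its stop. I add a little more to reach about 9.5 N, then hold.

```bash
python3 -m pendant '[[0,0,0,0,0,0.1,255],[0,0,0,0,0,0.15,255],[0,0,0,0,0,0.15,255],[0,0,0,0,0,0.15,255]]'|grep -E 'force|pos'; python3 - <<'E'
from h import *
f=[]
for i in range(10):
    grab("wrist","t");f.append(telemetry.sense()["wrist_force"])
f=np.array(f);print(f.mean(0),f[:,2].round(1));lev("w21");pad("s21")
im,d,K,T=load("s21");P=cloud(d,K,T);x,y,z=P[...,0],P[...,1],P[...,2]
g=cv2.cvtColor(im,cv2.COLOR_RGB2HSV)
red=((g[...,0]<6)|(g[...,0]>172))&(g[...,1]>150)&(z>.1)&(z<.15)&(abs(x-.575)<.04)&(y>-.04)&(y<.06)
n,l,st,ce=cv2.connectedComponentsWithStats(red.astype(np.uint8),connectivity=8)
for i in range(1,n):
    if st[i,4]>3:print("red",st[i,4],np.median(P[l==i],0).round(4))
w=(abs(x-.577)<.03)&(z>.12)&(z<.145)&(abs(y-.01)<.01);print("waist top",np.percentile(z[w],[50,90,97]).round(4))
t=(abs(x-.577)<.02)&(z>.15)&(z<.172)&(abs(y-.01)<.02);print("spike",t.sum(),np.median(P[t],0))
go((.586,-.175,.055),93.5)
E
```

```text
tool_pos: [0.5858, -0.1751, 0.0555]
wrist_force: [-1.2, -3.3, 9.7]
[-1.24947839 -3.76019128  9.3081806 ] [ 9.1  9.6  9.4  8.8  8.1  9.3  9.7  9.4  9.2 10.5]
lever slope 0.04 z@-.174 0.0772 press angle~ 0.186
s21 69 pad px 319.29 201.13 [0.5777 0.0475 0.1452]
waist top [0.1365 0.1408 0.1427]
spike 12 [0.57644167 0.00990909 0.15654337]
rot [ 0.02  0.06 -0.05] shift cm [0.01 0.02 0.05] | tcp [ 0.5858 -0.1751  0.0555] F [-1.13 -4.23  8.69] t 25.2 q7 0.08 yaw 93.4
```

```bash
python3 - <<'E'
from h import *
s=telemetry.sense();print(s["time"],s["wrist_force"],s["width"]);print(ticket.close_job())
E
```

```text
25.2 [-1.12797634 -4.23079467  8.68937353] 9.6365524192236e-05
the job is handed in; nothing more can be done
None
```

I handed the job in at 25.2 s, with the fingers still holding the trigger lever down. The hand-in gives no verdict, so I don't know whether it passed.

- **Cross-piece:** I lifted the wooden cross-piece off its block and turned it about 94°. I slid it over the spike until it met the shoulder, at about 9 N, then let it go. After release its waist top measured z 0.137–0.138 m (0.138 expected), within about 0.2° of the clamp's line, with the far pad still clear of it.
- **Clamp:** I pumped four full strokes, about 8 mm each, with only the lever touched. On the fifth stroke the force began rising steadily, as it should once the jaws grip. I held there with the lever at about 0.22 rad (its stop is at 0.30).
- **Last checks:** The steady push on the lever averaged 9.3 N, within the 7.5–11 N you gave. From your 2.7 N per newton that is roughly 13 N between the jaws. The spike had moved about 3 mm towards the fixed jaw.

**Checks that disagreed or are uncertain:**
- The pad forces are inferred from the lever push and were not measured.
- The visible fingertips sat about 20–25 mm behind the reported tool point, so the first press went too shallow. I corrected it from the wrist camera's depth.
- In the final check the waist-top height was noisy (median 0.1365 m, with some points up to 0.143 m), and my search for the red rims found nothing. The final seating therefore rests on the check made after release.
- My 12 picture views ran out before the clamping, so I followed the strokes only through depth, pixel and force numbers.

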